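# Chock a round stool leg on the sloping board

### The arm

A 6-joint arm with a two-finger parallel gripper is mounted at the origin on the work surface. World frame = base frame: x ahead of the robot, y to its left, z up, the work surface at z = 0. Lengths are in m, angles in rad, forces in N, time in s.
With the tool pointing down it reaches from about 0.275 to 0.85 m from the base axis. Payload 19 kg.
Tool frame: the origin (TCP) lies between the finger pads; the fingertips stand manip.tip_reach ahead of it and the grasp point (between the pads) lies 6 mm ahead of it (manip.tip_reach is the distance from the TCP to the fingertips, in m); z points along the fingers, y is the direction in which the jaws open and shut (so a half turn about z gives the same grasp; the last joint's range is limited). The gripper opens to 85 mm and grips with 20 to 120 N. Pads are 22 mm wide; open, the fingers measure 114 mm over their backs; the gripper's body (76 mm by 85 mm) begins 54 mm behind the grasp point. The pads swing forward as they close: fully open they stand 13 mm farther back than shut.
Start: joints at [1.018, 0.15, 1.437, -0, 1.554, -0.134], TCP at [0.234, 0.525, 0.256] pointing down, gripper open.
Joint ranges: [-2.8, 2.8], [-0.68, 2.1], [0.12, 2.68], [-1.39, 4.53], [0.16, 2.79], [-2.81, 2.81]. Speed limits (rad/s): [1.89, 1.89, 2.22, 3.01, 3.01, 3.01].

### API

Orientations are given as a unit quaternion [w, x, y, z].
In Python, from plant import manip, camera, camera_model, ticket gives the robot as it stands. The module is installed in compiled form; this text tells all that it offers.
- The arm moves only by the tool carry_out, never from a script. Its argument "moves" is one flat list of numbers, 6 for each row, row after row: the shift along the tool's x, y, z in cm, then the turn, a rotation vector about the tool's x, y, z in rad. A call has 1 to 20 rows; each row shifts and turns the pose as measured when the row begins, along the tool's axes as they then stand; what a row does not reach is not made up. A row lasts 1/10 s, in which the tool goes at most 50 mm and 8.59 degrees, less where a joint would pass 70% of its speed; a pose out of reach is approached as far as the arm can. A call with a gripper value outside its range is refused whole. "grip" is the finger opening in cm, from 0 to 8.54, set as the call begins (left out, the last holds). The fingers move at their own pace and stop on an object; the grip force is fixed at half the most. Time passes only in rows, so rows that do not move let the fingers close. It gives the time, the measured TCP pose, the force and the opening at its end, in the units of the state.
- manip.read_state(): the state, without advancing time (a new reading comes with each control period).
- camera(name): name is "scene" or "top" or "wrist"; returns (picture, depth): 480x640x3 uint8, red, green, blue; 480x640 float32, m along the optical axis (not along the pixel's ray), 0 where there is no reading.
- camera_model(name): a dict with "fx", "fy", "cx", "cy" (pixels), "D" ([k1, k2, p1, p2, k3] as OpenCV has them; the pictures are not rectified), "world_to_cam" (4x4, takes a point from world to camera coordinates). Camera axes: x right, y up, looking along -z (the intrinsics and any distortion apply to the point x, -y, -z); pixel columns grow to the right and rows downward; lengths in m; the calibration is good to about 2 mm. A picture is of the moment at which its call begins: read the wrist's pose just before it. camera_model takes no time and is no camera call; for the wrist camera it gives the pose at the moment of the call.
- ticket.close_job(): hands the job in, once; it reports no verdict.
The state is a dict: "time": time; "qpos": joint angles; "qvel": joint speeds; "joint_efforts": joint torques, N m; "eef_pos": TCP position; "orientation": TCP orientation; "ft_force": force on the tool from outside, world axes, zero at the start; "torque": the same for the moment, N m; "finger_gap": finger opening in m.
Only numpy, scipy, OpenCV 4.12 (cv2) and the standard library are available. Lean on these libraries where they do the work, as an engineer would, in place of code of your own. Each camera call takes 0.05 s, during which the arm holds its last target.

### The job

Set the forked wooden chock on the sloping board, flat, about midway across its width and with both prongs pointing straight uphill. Then take the round stool leg from its cradle and lay it gently across the board on the uphill side of the chock, centred on it and snug against both prong tips, and let go of it only once it lies there, so that it cannot roll away. Leave the other things on the bench where they are.

Things in the scene. Friction and masses are not known exactly. Their poses are not given: they have to be found in the camera images.
- board: White-faced wooden board, 260 mm up the slope, 240 mm wide, fixed on a stand, sloping at 10 degrees down towards the robot; place and heading vary. Origin: middle of its top face, 46 mm above the bench. x points uphill along the face, y across it, z square off it. Plain, with no lip: a round part let go on it rolls down; the chock stays by friction.
- board_top_edge (a point): Middle of the board's upper edge, on its top face, 130 mm uphill of the board's origin.
- chock: Loose forked chock, plain wood, 0.18 kg, flat on the bench. Crossbar 32 (x) by 135 (y) by 38 mm high; at each end of it a wedge prong 35 mm wide reaches 50 mm towards +x, falling from 37 mm high at the bar to 2 mm at the tip (35 degrees, tips at x = 66 mm). Gap between prongs 65 mm. Origin: underside, below the bar's centre; z up. Grip: across the bar (along x) at its middle, one finger in the gap.
- chock_tips (a point): Midway between the prong tips, on the underside, x = 66 mm in the chock's frame. When the leg lies snug against both prongs on the same face, its axis is parallel to the chock's y, at x = 77 mm, z = 25 mm in the chock's frame, with 36 mm between leg and bar for a finger.
- leg: Loose round stool leg of plain light wood, 50 mm diameter, 160 mm long, with a tenon 28 mm in diameter and 22 mm long on its +y end; about 0.21 kg. Origin: on its axis, midway along the 160 mm. y runs along the axis; x and z turn as it rolls. It starts lying in the cradle.
- cradle: Wooden cradle fixed on the bench, 90 mm (x) by 150 mm (y), about 55 mm high: a 12 mm base with a V rest near each end, 100 mm clear between the rests. Origin: underside centre, y along the leg.
- cradle_seat (a point): Where the leg's middle lies in the cradle, 60 mm above the bench.
- glue_bottle: Bystander: white bottle, 60 mm diameter, 150 mm tall, standing. Origin: underside centre.
- hammer: Bystander: hammer lying on the bench to the right of the board, handle along its x. Origin on the bench under it.
- offcut: Bystander: square-edged wood offcut 90 x 45 x 40 mm. Origin: underside centre.
- spindle: Bystander: square wood stick 180 x 26 x 26 mm. Origin: underside centre.
- tape_roll: Bystander: roll of tape lying flat, 76 mm diameter, 25 mm high. Origin: underside centre.
- screwdriver: Bystander: screwdriver lying at the back, along its x. Origin on the bench under it.
Things that resemble listed ones, but are neither listed nor needed, are in the scene too. Leave any orange look-alike of the leg alone.

How it is judged:
By the outcome, as a careful person would: the job done as asked, in the order asked, and still so for the second after the job is handed in, with the robot touching nothing.
It also fails if it takes over 61 s, if anything falls off the work surface, if the arm or the gripper's body presses on something with over 40 N, if the wrist force passes 120 N, or if a joint passes its speed limit or range.

## Working session

There is one attempt and no reset: what is moved stays moved. The work goes in short steps, Python scripts to look and compute and a tool call to move; the robot and the scene stay as the last step left them, time stands still between calls to the robot, and variables do not carry over. Pictures are saved under pics/ and viewed, and the job is handed in when it is done.

Besides the shell and the picture viewer there is one more tool, called after "Emit:" in YAML: its name, and indented under it one key for each argument. carry_out: Moves the arm, as the interface text tells. Its arguments: {"type":"object","properties":{"moves":{"type":"array","items":{"type":"number"}},"grip":{"type":"number"}},"required":["moves"]}

```bash
mkdir -p pics; ls
python3 - <<'E'
from plant import manip,camera,camera_model
import cv2,numpy as np
print(manip.read_state(), manip.tip_reach)
for n in("scene","top"):
    p,d=camera(n); m=camera_model(n); print(n,m)
    np.savez(f"{n}0.npz",p=p,d=d,**{k:np.array(v) for k,v in m.items()})
    cv2.imwrite(f"pics/{n}0.png",p[:,:,::-1])
E
```

```text
pics
{'time': 0.0, 'qpos': array([ 1.01798166e+00,  1.50959052e-01,  1.43802365e+00,  1.56820019e-06,
        1.55376962e+00, -1.33997889e-01]), 'qvel': array([ 0.00128966,  0.00184596, -0.00076112, -0.00118223,  0.0009721 ,
       -0.00052877]), 'joint_efforts': array([-1.49790503e-03, -7.13039947e+01, -5.70874000e+01, -3.51128783e-04,
        9.00307641e-03,  4.48858742e-06]), 'eef_pos': array([0.233747  , 0.52511685, 0.25569446]), 'orientation': array([-1.95966447e-04,  2.07881229e-01,  9.78153903e-01, -5.45715977e-04]), 'ft_force': array([0.58281662, 0.43364385, 1.13540743]), 'torque': array([-0.0348566 ,  0.0243482 , -0.00874691]), 'finger_gap': 0.08509566017480506} 0.025
scene {'fx': 456.7070592356882, 'fy': 456.7070592356882, 'cx': 320.0689795274078, 'cy': 239.05961938531934, 'D': array([-0.09213121,  0.        ,  0.        ,  0.        ,  0.        ]), 'world_to_cam': array([[-0.80017191,  0.5997616 ,  0.00330652,  0.44161714],
       [-0.40228393, -0.54077976,  0.73873195,  0.19092521],
       [ 0.44485116,  0.5897824 ,  0.67399122, -1.48953387],
       [ 0.        ,  0.        ,  0.        ,  1.        ]])}
top {'fx': 523.2490117338124, 'fy': 523.2490117338124, 'cx': 320.83702263684864, 'cy': 240.7152859113072, 'D': array([-0.00973044,  0.        ,  0.        ,  0.        ,  0.        ]), 'world_to_cam': array([[ 0.06226295, -0.99804259,  0.00585863, -0.01191853],
       [ 0.97395087,  0.0620403 ,  0.21810708, -0.5883799 ],
       [-0.21804362, -0.00787397,  0.97590726, -1.22234147],
       [ 0.        ,  0.        ,  0.        ,  1.        ]])}
```

View pics/top0.png

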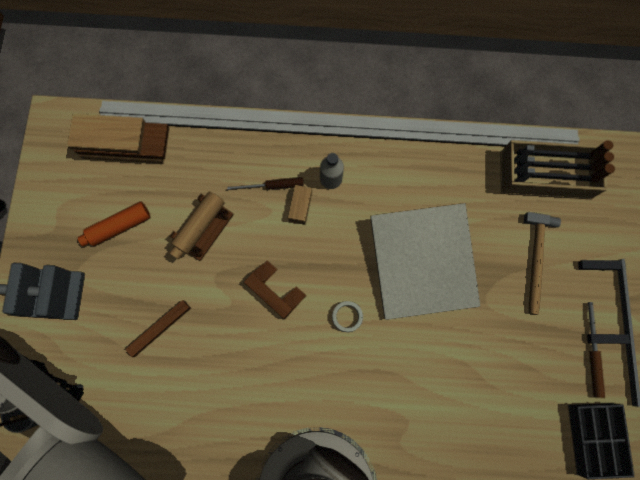

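View pics/scene0.png

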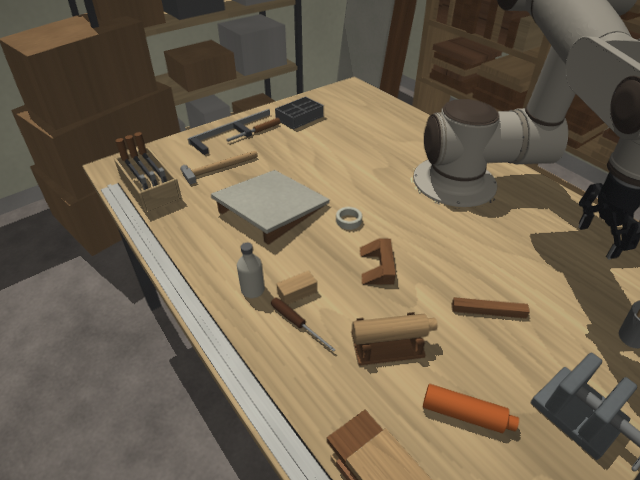

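```bash
cat > h.py <<'E'
import numpy as np,cv2
from scipy.spatial.transform import Rotation as R
def rays(m,uv):
    K=np.array([[m['fx'],0,m['cx']],[0,m['fy'],m['cy']],[0,0,1.]])
    u=cv2.undistortPoints(np.asarray(uv,float).reshape(-1,1,2),K,np.asarray(m['D'],float)).reshape(-1,2)
    dc=np.c_[u[:,0],-u[:,1],-np.ones(len(u))]
    W=np.asarray(m['world_to_cam']);Rm=W[:3,:3];o=-Rm.T@W[:3,3]
    return o,dc@Rm
def onplane(m,uv,z=0,n=(0,0,1),p0=None):
    o,d=rays(m,uv);n=np.array(n,float);p0=np.array([0,0,z]) if p0 is None else p0
    return o+d*(((p0-o)@n)/(d@n))[:,None]
def cloud(m,d):
    v,u=np.mgrid[0:480,0:640];o,r=rays(m,np.c_[u.ravel(),v.ravel()])
    return (o+r*d.ravel()[:,None]).reshape(480,640,3)
E
python3 - <<'E'
from h import *
for n in("top","scene"):
    m=dict(np.load(n+"0.npz"));P=cloud(m,m['d']);p=m['p'].astype(int)
    print(n,"bench z", np.median(P[...,2][(abs(P[...,0]-.45)<.1)&(abs(P[...,1])<.1)&(m['d']>0)]))
    hsv=cv2.cvtColor(m['p'],cv2.COLOR_RGB2HSV)
    pts={"top":[("board",425,260),("leg",200,222),("chock",258,285),("offcut",300,200)],"scene":[("board",270,200),("leg",390,328),("chock",386,256)]}[n]
    for k,u,v in pts: print(k,P[v,u].round(4),hsv[v,u],p[v,u])
    np.save(n+"P.npy",P)
    im=m['p'][:,:,::-1]
    c=im[170:340,150:350] if n=="top" else im[220:380,330:530]
    cv2.imwrite(f"pics/{n}crop.png",cv2.resize(c,None,fx=3.5,fy=3.5,interpolation=cv2.INTER_CUBIC))
E
```

```text
top bench z 0.0010993490103549108
board [ 0.5592 -0.2352  0.0485] [ 34  31 125] [123 125 110]
leg [0.6121 0.3226 0.0823] [ 18 135 117] [117  92  55]
chock [0.4731 0.1735 0.0337] [ 13 165  74] [74 46 26]
offcut [0.6968 0.0851 0.0388] [ 18 130 116] [116  92  57]
scene bench z -0.00015375442332266065
board [ 0.574  -0.2134  0.0516] [ 26  27 162] [162 160 145]
leg [0.6284 0.3453 0.0849] [ 17 109 152] [152 124  87]
chock [0.4512 0.1491 0.0372] [ 13 136 118] [118  82  55]
```

View pics/topcrop.png

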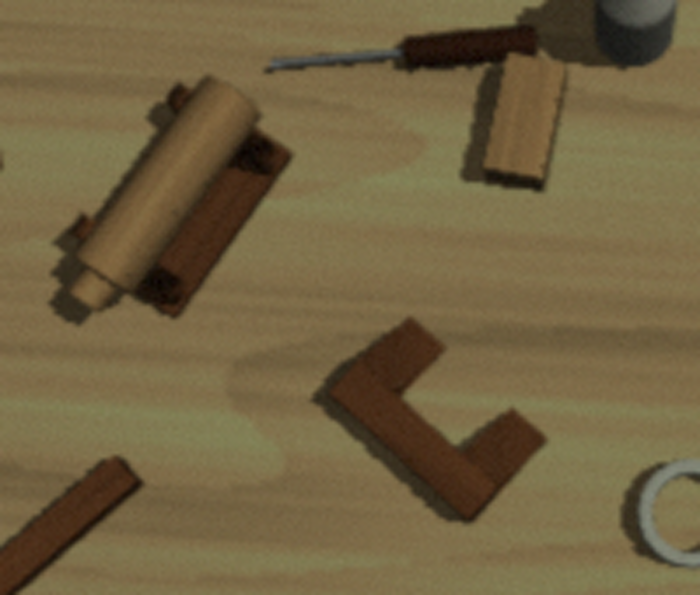

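The crop shows the plain leg in the cradle with its tenon at the lower left (about 176,253 in the full picture). The chock is centred near (272,292) with its prongs toward the upper right. There are two leg candidates: orange at (115,224) on the bench and plain wood at (198,223) in the cradle. The plain one fits the description, and the crop confirms it.

```bash
cat > meas.py <<'E'
from h import *
def rect(xy):
    r=cv2.minAreaRect((xy*1000).astype(np.float32)); return np.round(r[0],1),np.round(r[1],1),round(r[2],1),cv2.boxPoints(r).round(1).tolist()
def board(m,P):
    sel=(P[...,0]>.4)&(P[...,0]<.72)&(P[...,1]<-.05)&(P[...,1]>-.42)&(P[...,2]>.012)&(P[...,2]<.09)
    hsv=cv2.cvtColor(m['p'],cv2.COLOR_RGB2HSV); sel&=(hsv[...,1]<60)
    mk=cv2.morphologyEx(sel.astype(np.uint8),cv2.MORPH_OPEN,np.ones((3,3)))
    n,l,s,c=cv2.connectedComponentsWithStats(mk);i=1+s[1:,4].argmax();mk=(l==i)
    q=P[mk];c0=q.mean(0)
    for _ in range(3):
        U,S,Vt=np.linalg.svd(q-q.mean(0),full_matrices=False);nn=Vt[2]*np.sign(Vt[2][2]);r=(q-q.mean(0))@nn;q=q[abs(r)<.006]
    return mk,q,q.mean(0),nn
E
python3 - <<'E'
from meas import *
for n in("top","scene"):
    m=dict(np.load(n+"0.npz"));P=np.load(n+"P.npy")
    mk,q,c,nn=board(m,P)
    up=np.array([-nn[0],-nn[1]]);print(n,"board n",nn.round(4),"tilt",np.degrees(np.arccos(nn[2])).round(2),"uphill dir deg",np.degrees(np.arctan2(up[1],up[0])).round(2),mk.sum())
    # contour rays on plane
    cs,_=cv2.findContours(mk.astype(np.uint8),cv2.RETR_EXTERNAL,cv2.CHAIN_APPROX_NONE);k=max(cs,key=cv2.contourArea).reshape(-1,2)
    w=onplane(m,k,n=nn,p0=c)
    ex=np.array([1,0,-nn[0]/nn[2]]);ex/=np.linalg.norm(ex);ey=np.cross(nn,ex)
    ab=np.c_[(w-c)@ex,(w-c)@ey];r=rect(ab);ctr=c+ex*r[0][0]/1e3+ey*r[0][1]/1e3
    print(" board ctr",ctr.round(4),r[1:3],)
    # leg
    sel=(abs(P[...,0]-.61)<.13)&(abs(P[...,1]-.32)<.13)
    hsv=cv2.cvtColor(m['p'],cv2.COLOR_RGB2HSV)
    s2=sel&(P[...,2]>.068)&(P[...,2]<.1);print(" leg",s2.sum(),rect(P[s2][:,:2]),np.percentile(P[s2][:,2],[50,95,99]))
    s3=(abs(P[...,0]-.46)<.1)&(abs(P[...,1]-.14)<.09)&(P[...,2]>.033)&(P[...,2]<.05)
    s3=cv2.morphologyEx(s3.astype(np.uint8),cv2.MORPH_OPEN,np.ones((2,2)))>0
    print(" bar",s3.sum(),rect(P[s3][:,:2]),np.median(P[s3][:,2]))
    s4=(abs(P[...,0]-.46)<.1)&(abs(P[...,1]-.14)<.09)&(hsv[...,0]<15)&(hsv[...,1]>110)&(P[...,2]>-.01)
    s4=cv2.morphologyEx(s4.astype(np.uint8),cv2.MORPH_OPEN,np.ones((3,3)))>0
    print(" chock col",s4.sum(),rect(P[s4][:,:2]))
E
```

```text
top board n [-0.1697 -0.0342  0.9849] tilt 9.97 uphill dir deg 11.38 9971
 board ctr [ 0.5582 -0.2354  0.0466] (array([258.7, 240. ]), 11.3)
 leg 1287 (array([606.5, 338.3]), array([ 50.4, 181.6]), 60.6, [[515.0999755859375, 361.0], [673.2000122070312, 271.70001220703125], [698.0, 315.70001220703125], [539.9000244140625, 404.8999938964844]]) [0.08120496 0.08736953 0.089147  ]
 bar 749 (array([409.5,  97.2]), array([258.6,  44.4]), 48.6, [[307.29998779296875, 15.0], [340.5, -14.399999618530273], [511.70001220703125, 179.5], [478.5, 208.8000030517578]]) 0.03830988514805944
 chock col 1160 (array([468.5, 133. ]), array([134.2,  80.7]), 51.7, [[395.29998779296875, 105.30000305175781], [458.6000061035156, 55.29999923706055], [541.7000122070312, 160.6999969482422], [478.3999938964844, 210.60000610351562]])
scene board n [-0.1688 -0.0308  0.9852] tilt 9.88 uphill dir deg 10.35 4024
 board ctr [ 0.5635 -0.2267  0.0466] (array([272.5, 252.1]), 11.5)
 leg 1477 (array([607.2, 341.6]), array([ 47.3, 183.3]), 60.6, [[515.7999877929688, 365.8999938964844], [675.5, 276.0], [698.7000122070312, 317.20001220703125], [539.0, 407.1000061035156]]) [0.08127361 0.0857424  0.08684645]
 bar 494 (array([723.4, 406.9]), array([962.8,  55.7]), 43.3, [[354.0, 97.0], [392.20001220703125, 56.5], [1092.800048828125, 716.9000244140625], [1054.5999755859375, 757.4000244140625]]) 0.03741505704140419
 chock col 1089 (array([456.8, 126.8]), array([166.4,  86.4]), 50.8, [[370.70001220703125, 89.5], [437.70001220703125, 35.0], [542.7999877929688, 164.0], [475.8999938964844, 218.5]])
```

```bash
cat > plan.py <<'E'
from h import *
from scipy.spatial.transform import Slerp
def tool(yaw_deg,n=(0,0,1)):
    "tool z = -n, tool y along heading yaw projected square to n"
    z=-np.array(n,float);z/=np.linalg.norm(z);a=np.radians(yaw_deg)
    y=np.array([np.cos(a),np.sin(a),0]);
    # keep horizontal heading of y: y in plane
    y[2]=-(z[0]*y[0]+z[1]*y[1])/z[2];y/=np.linalg.norm(y)
    return R.from_matrix(np.c_[np.cross(y,z),y,z])
def cur():
    from plant import manip
    s=manip.read_state();q=s['orientation'];return s,s['eef_pos'],R.from_quat(np.r_[q[1:],q[0]])
def plan(p1,R1,N=None,step=.045):
    s,p0,R0=cur();w=(R0.inv()*R1).magnitude()
    N=N or max(1,int(np.ceil(max(np.linalg.norm(p1-p0)/step,np.degrees(w)/8.2))))
    sl=Slerp([0,1],R.concatenate([R0,R1]));rows=[]
    for i in range(N):
        a,b=i/N,(i+1)/N;Ra=sl(a);rows.append(np.r_[Ra.inv().apply((p1-p0)/N)*100,(Ra.inv()*sl(b)).as_rotvec()])
    print("t",round(s['time'],2),"N",N,"dist mm",((p1-p0)*1e3).round(1),"rot deg",np.degrees(w).round(2),"gap",s['finger_gap'].round(4),"F",s['ft_force'].round(2))
    for r in rows: print(", ".join(f"{v:g}" for v in np.r_[r[:3].round(2),r[3:].round(3)]+0.)+",")
E
python3 -c "
from plan import *
plan(np.array([.449,.1485,.20]),tool(-38.3),N=14)"
```

```text
Traceback (most recent call last):
  File "plan.py", line 19, in plan
    print("t",round(s['time'],2),"N",N,"dist mm",((p1-p0)*1e3).round(1),"rot deg",np.degrees(w).round(2),"gap",s['finger_gap'].round(4),"F",s['ft_force'].round(2))
                                                                                                               ^^^^^^^^^^^^^^^^^^^^^
AttributeError: 'float' object has no attribute 'round'
```

```bash
sed -i "s/s\['finger_gap'\].round(4)/round(s['finger_gap'],4)/" plan.py
python3 -c "
from plan import *
plan(np.array([.449,.1485,.20]),tool(-38.3),N=14)"
```

```text
t 0.1 N 14 dist mm [ 215.3 -376.6  -55.7] rot deg 104.3 gap 0.0854 F [ 0.57 -0.88  0.01]
-2.5, -1.83, 0.4, 0, 0, 0.13,
-2.72, -1.49, 0.4, 0, 0, 0.13,
-2.89, -1.13, 0.4, 0, 0, 0.13,
-3.01, -0.74, 0.4, 0, 0, 0.13,
-3.08, -0.35, 0.4, 0, 0, 0.13,
-3.1, 0.05, 0.4, 0, 0, 0.13,
-3.06, 0.46, 0.4, 0, 0, 0.13,
-2.98, 0.85, 0.4, 0, 0, 0.13,
-2.84, 1.23, 0.4, 0, 0, 0.13,
-2.66, 1.59, 0.4, 0, 0, 0.13,
-2.43, 1.92, 0.4, 0, 0, 0.13,
-2.16, 2.22, 0.4, 0, 0, 0.13,
-1.86, 2.48, 0.4, 0, 0, 0.13,
-1.52, 2.7, 0.4, 0, 0, 0.13,
```

Emit:
carry_out:
  moves: [-2.5, -1.83, 0.4, 0, 0, 0.13, -2.72, -1.49, 0.4, 0, 0, 0.13, -2.89, -1.13, 0.4, 0, 0, 0.13, -3.01, -0.74, 0.4, 0, 0, 0.13, -3.08, -0.35, 0.4, 0, 0, 0.13, -3.1, 0.05, 0.4, 0, 0, 0.13, -3.06, 0.46, 0.4, 0, 0, 0.13, -2.98, 0.85, 0.4, 0, 0, 0.13, -2.84, 1.23, 0.4, 0, 0, 0.13, -2.66, 1.59, 0.4, 0, 0, 0.13, -2.43, 1.92, 0.4, 0, 0, 0.13, -2.16, 2.22, 0.4, 0, 0, 0.13, -1.86, 2.48, 0.4, 0, 0, 0.13, -1.52, 2.7, 0.4, 0, 0, 0.13]
  grip: 8.5

```text
time: 1.5
eef_pos: [0.4416, 0.1293, 0.1945]
orientation: [0.001, 0.914, 0.406, -0.003]
ft_force: [0.2, -0.0, -1.0]
finger_gap: 0.0852
```

Run:
```python
from plan import *
from plant import camera,camera_model
plan(np.array([.449,.1485,.20]),tool(-38.3))
m=camera_model("wrist");p,d=camera("wrist")
np.savez("wrist1.npz",p=p,d=d,**{k:np.array(v) for k,v in m.items()})
cv2.imwrite("pics/wrist1.png",p[:,:,::-1])
```

```text
t 1.5 N 1 dist mm [ 7.4 19.2  5.5] rot deg 3.78 gap 0.0852 F [ 0.19 -0.03 -1.01]
1.92, -0.74, -0.56, -0.001, 0.006, -0.066,
```

View pics/wrist1.png

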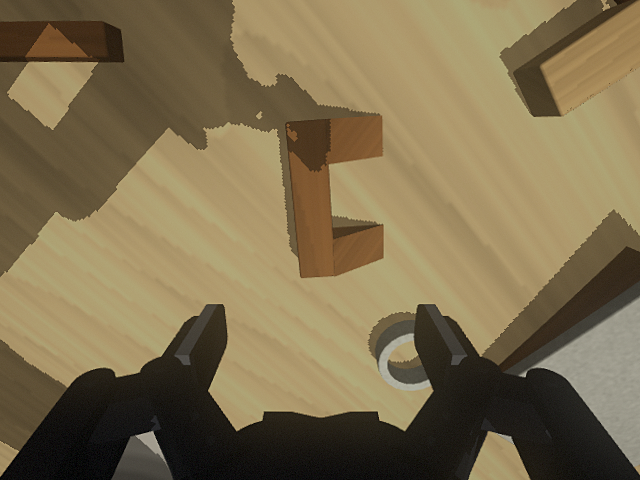

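The wrist picture shows the chock from the bar corner (287,122) to (300,277), with its prong tips at (382,115–157) and (383,225–265).

```bash
cat >> meas.py <<'E'
def chock(m,z0=0.,near=(.47,.13)):
    """bench-flat chock: colour+height from cloud"""
    P=cloud(m,m['d']);hsv=cv2.cvtColor(m['p'],cv2.COLOR_RGB2HSV)
    nb=(abs(P[...,0]-near[0])<.11)&(abs(P[...,1]-near[1])<.11)
    top=nb&(abs(P[...,2]-.038)<.0035)
    top=cv2.morphologyEx(top.astype(np.uint8),cv2.MORPH_OPEN,np.ones((3,3)))
    n,l,s,c=cv2.connectedComponentsWithStats(top);t=l==1+s[1:,4].argmax()
    al=nb&(P[...,2]>.005)&(P[...,2]<.05)
    al=cv2.morphologyEx(al.astype(np.uint8),cv2.MORPH_OPEN,np.ones((3,3)))
    n,l,s,c=cv2.connectedComponentsWithStats(al);a=l==1+s[1:,4].argmax()
    return P,t,a
E
python3 - <<'E'
from meas import *
for f in("wrist1","top0"):
    m=dict(np.load(f+".npz"));P,t,a=chock(m)
    print(f,"bar",t.sum(),rect(P[t][:,:2]),np.median(P[t][:,2]),"all",a.sum(),rect(P[a][:,:2]))
m=dict(np.load("wrist1.npz"));print(onplane(m,[(287,122),(300,277),(331,275)],.038).round(4),onplane(m,[(382,115),(383,157),(383,225),(383,265)],.002).round(4))
E
```

```text
wrist1 bar 6169 (array([449.6, 149.2]), array([134.6,  35. ]), 51.8, [[394.29998779296875, 107.0999984741211], [421.79998779296875, 85.5], [504.8999938964844, 191.3000030517578], [477.3999938964844, 212.89999389648438]]) 0.03733926125107878 all 9952 (array([465.9, 136.1]), array([135.3,  76.8]), 52.1, [[394.0, 106.4000015258789], [454.6000061035156, 59.099998474121094], [537.7999877929688, 165.8000030517578], [477.20001220703125, 213.10000610351562]])
top0 bar 118 (array([427.8, 107.9]), array([41.8, 29.4]), 87.4, [[412.1000061035156, 87.69999694824219], [441.5, 86.30000305175781], [443.5, 128.0], [414.1000061035156, 129.39999389648438]]) 0.037995211782269944 all 1234 (array([470.2, 135.9]), array([141.1,  80. ]), 51.8, [[395.1000061035156, 105.19999694824219], [458.0, 55.79999923706055], [545.2000122070312, 166.6999969482422], [482.29998779296875, 216.10000610351562]])
[[0.4787 0.2113 0.038 ]
 [0.3956 0.1081 0.038 ]
 [0.4177 0.0908 0.038 ]] [[0.5418 0.1624 0.002 ]
 [0.5199 0.1337 0.002 ]
 [0.4796 0.0835 0.002 ]
 [0.4534 0.0505 0.002 ]]
```

```bash
python3 -c "
from plan import *
plan(np.array([.4485,.1495,.10]),tool(-38.2),step=.03)"
```

```text
t 1.55 N 4 dist mm [  5.5  23.3 -93.8] rot deg 4.48 gap 0.0845 F [-0.14 -2.09 -1.69]
0.54, -0.29, 2.34, 0, 0.002, -0.019,
0.54, -0.28, 2.34, 0, 0.002, -0.019,
0.54, -0.27, 2.34, 0, 0.002, -0.019,
0.54, -0.26, 2.34, 0, 0.002, -0.019,
```

Emit:
carry_out:
  moves: [0.54, -0.28, 2.34, 0, 0.002, -0.019, 0.54, -0.28, 2.34, 0, 0.002, -0.019, 0.54, -0.28, 2.34, 0, 0.002, -0.019, 0.54, -0.28, 2.34, 0, 0.002, -0.019, 0, 0, 0, 0, 0, 0, 0, 0, 0, 0, 0, 0]

```text
time: 2.15
eef_pos: [0.4491, 0.1475, 0.0968]
orientation: [-0.0, 0.901, 0.434, -0.0]
ft_force: [-0.1, -0.1, 0.8]
finger_gap: 0.0849
```

```bash
python3 -c "
from plan import *
plan(np.array([.4485,.1495,.034]),tool(-38.2),step=.025)"
```

```text
t 2.15 N 3 dist mm [ -0.6   2.  -62.8] rot deg 0.35 gap 0.0849 F [-0.05 -0.06  0.79]
0.04, -0.06, 2.09, 0, 0, -0.002,
0.04, -0.06, 2.09, 0, 0, -0.002,
0.04, -0.06, 2.09, 0, 0, -0.002,
```

Emit:
carry_out:
  moves: [0.05, -0.07, 2.0, 0, 0, -0.002, 0.05, -0.07, 2.0, 0, 0, -0.002, 0.05, -0.07, 1.2, 0, 0, -0.002, 0, 0, 0.6, 0, 0, 0, 0, 0, 0.2, 0, 0, 0, 0, 0, 0, 0, 0, 0]

```text
time: 2.75
eef_pos: [0.4516, 0.1498, 0.0413]
orientation: [0.001, 0.9, 0.436, 0.003]
ft_force: [-0.0, -0.4, 0.2]
finger_gap: 0.085
```

```bash
python3 -c "
from plan import *
plan(np.array([.4485,.1495,.034]),tool(-38.2),step=.025)"
```

```text
t 2.75 N 1 dist mm [-3.1 -0.3 -7.3] rot deg 0.4 gap 0.085 F [-0.02 -0.4   0.21]
-0.22, -0.22, 0.73, 0.005, -0.005, -0.002,
```

Emit:
carry_out:
  moves: [-0.15, -0.15, 0.4, 0.003, -0.003, -0.001, -0.07, -0.07, 0.35, 0.002, -0.002, 0, 0, 0, 0, 0, 0, 0]

```text
time: 3.05
eef_pos: [0.449, 0.1495, 0.0347]
orientation: [0.0, 0.9, 0.436, 0.001]
ft_force: [-0.4, 0.4, -0.2]
finger_gap: 0.085
```

```bash
python3 -c "
from plan import *
plan(np.array([.4485,.1495,.034]),tool(-38.2),step=.025)"
```

```text
t 3.05 N 1 dist mm [-0.5 -0.  -0.7] rot deg 0.09 gap 0.085 F [-0.36  0.35 -0.17]
-0.03, -0.04, 0.07, 0.001, -0.001, -0.001,
```

Close on the bar.

Emit:
carry_out:
  moves: [0, 0, 0, 0, 0, 0, 0, 0, 0, 0, 0, 0, 0, 0, 0, 0, 0, 0, 0, 0, 0, 0, 0, 0, 0, 0, 0, 0, 0, 0, 0, 0, 0, 0, 0, 0, 0, 0, 0, 0, 0, 0]
  grip: 2.0

```text
time: 3.75
eef_pos: [0.4493, 0.1496, 0.0352]
orientation: [0.0, 0.9, 0.436, 0.001]
ft_force: [-0.7, -0.5, 0.6]
finger_gap: 0.0308
```

Run:
```python
from plan import *
from plant import camera,camera_model
plan(np.array([.4485,.1495,.10]),tool(-38.2),step=.025)
m=camera_model("wrist");p,d=camera("wrist")
np.savez("wrist2.npz",p=p,d=d,**{k:np.array(v) for k,v in m.items()})
cv2.imwrite("pics/wrist2.png",p[:,:,::-1])
```

```text
t 3.75 N 3 dist mm [-0.8 -0.1 64.8] rot deg 0.12 gap 0.0308 F [-0.67 -0.45  0.56]
-0.01, -0.02, -2.16, 0, -0.001, 0,
-0.02, -0.02, -2.16, 0, -0.001, 0,
-0.02, -0.02, -2.16, 0, -0.001, 0,
```

View pics/wrist2.png

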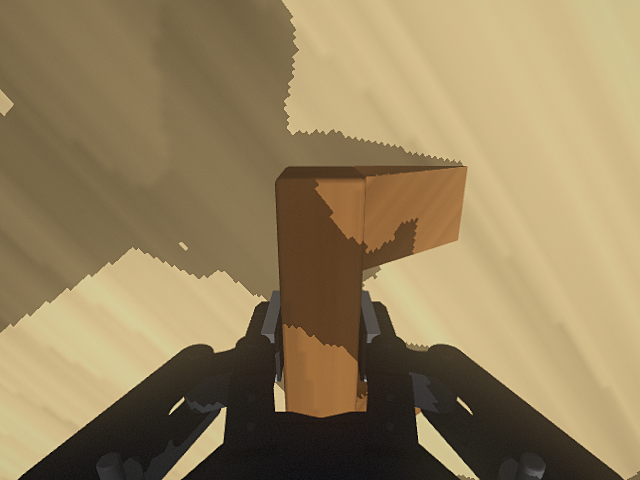

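Run:
```python
from plan import *
m=dict(np.load("wrist2.npz"));s,p,Rt=cur()
w=onplane(m,[(276,181),(363,178),(281,290)],.038);print(Rt.inv().apply(w-p).round(4))
w=onplane(m,[(288,167),(466,166),(459,238)],.002);print(Rt.inv().apply(w-p).round(4))
```

```text
[[ 0.0664 -0.0164 -0.0027]
 [ 0.0674  0.0133 -0.0027]
 [ 0.0249 -0.0163 -0.0028]]
[[ 0.0669 -0.0156  0.0333]
 [ 0.0675  0.0638  0.0334]
 [ 0.0336  0.065   0.0333]]
```

```bash
cat >> plan.py <<'E'
h=np.radians(11.35);t=np.radians(10)
BN=np.array([-np.sin(t)*np.cos(h),-np.sin(t)*np.sin(h),np.cos(t)])
BU=np.array([np.cos(t)*np.cos(h),np.cos(t)*np.sin(h),np.sin(t)])
BY=np.cross(BN,BU);BC=np.array([.558,-.2354,.0465])
def bp(x,y,z): return BC+BU*x+BY*y+BN*z
BT=R.from_matrix(np.c_[BY,BU,-BN])
E
python3 -c "
from plan import *
print(bp(-.045,0,.0352+.07))
s,p,Rt=cur()
plan(np.array([.449,.1495,.15]),tool(-38.2),step=.035)"
```

```text
[ 0.4966398  -0.24771667  0.14228761]
t 3.8 N 4 dist mm [-3.000e-01 -1.000e-01  1.148e+02] rot deg 0.12 gap 0.0309 F [0.01 0.99 0.39]
0, 0, -2.87, 0, 0, 0,
0, 0, -2.87, 0, 0, 0,
0, 0, -2.87, 0, 0, 0,
0, 0, -2.87, 0, 0, 0,
```

Emit:
carry_out:
  moves: [0, 0, -1.5, 0, 0, 0, 0, 0, -3, 0, 0, 0, 0, 0, -3.5, 0, 0, 0, 0, 0, -2.5, 0, 0, 0, 0, 0, -1, 0, 0, 0]

```text
time: 4.3
eef_pos: [0.4474, 0.1492, 0.1517]
orientation: [-0.001, 0.9, 0.436, -0.002]
ft_force: [-0.1, 0.7, -2.5]
finger_gap: 0.0312
```

```bash
python3 -c "
from plan import *
plan(bp(-.045,0,.0352+.07),BT,N=14)"
```

```text
t 4.3 N 14 dist mm [  49.2 -396.9   -9.4] rot deg 50.58 gap 0.0312 F [-0.14  0.66 -2.5 ]
-2.01, 2.03, 0.07, -0.012, 0.005, -0.062,
-2.13, 1.9, 0.08, -0.012, 0.005, -0.062,
-2.24, 1.77, 0.09, -0.012, 0.005, -0.062,
-2.35, 1.62, 0.1, -0.012, 0.005, -0.062,
-2.45, 1.48, 0.1, -0.012, 0.005, -0.062,
-2.53, 1.32, 0.1, -0.012, 0.005, -0.062,
-2.61, 1.16, 0.11, -0.012, 0.005, -0.062,
-2.68, 1, 0.1, -0.012, 0.005, -0.062,
-2.73, 0.83, 0.1, -0.012, 0.005, -0.062,
-2.78, 0.66, 0.09, -0.012, 0.005, -0.062,
-2.82, 0.48, 0.09, -0.012, 0.005, -0.062,
-2.84, 0.31, 0.07, -0.012, 0.005, -0.062,
-2.85, 0.13, 0.06, -0.012, 0.005, -0.062,
-2.86, -0.05, 0.05, -0.012, 0.005, -0.062,
```

Emit:
carry_out:
  moves: [-2.0, 2.0, 0, -0.012, 0.005, -0.062, -2.1, 1.9, 0, -0.012, 0.005, -0.062, -2.25, 1.75, 0.1, -0.012, 0.005, -0.062, -2.35, 1.6, 0.1, -0.012, 0.005, -0.062, -2.45, 1.5, 0.1, -0.012, 0.005, -0.062, -2.5, 1.3, 0.1, -0.012, 0.005, -0.062, -2.6, 1.15, 0.1, -0.012, 0.005, -0.062, -2.7, 1, 0.1, -0.012, 0.005, -0.062, -2.7, 0.8, 0.1, -0.012, 0.005, -0.062, -2.8, 0.65, 0.1, -0.012, 0.005, -0.062, -2.8, 0.5, 0.1, -0.012, 0.005, -0.062, -2.8, 0.3, 0.1, -0.012, 0.005, -0.062, -2.0, 0.1, 0, -0.012, 0.005, -0.062, -1.0, 0, 0, -0.012, 0.005, -0.062, 0, 0, 0, 0, 0, 0, 0, 0, 0, 0, 0, 0]

```text
time: 5.9
eef_pos: [0.4962, -0.232, 0.1325]
orientation: [0.053, 0.616, 0.783, 0.065]
ft_force: [1.0, -0.8, -1.9]
finger_gap: 0.031
```

```bash
python3 -c "
from plan import *
plan(bp(-.045,0,.0352+.03),BT)"
```

```text
t 5.9 N 1 dist mm [  7.2 -14.3 -29.6] rot deg 2.23 gap 0.031 F [ 0.95 -0.83 -1.87]
-1.55, -0.14, 2.98, -0.006, -0.004, 0.038,
```

Emit:
carry_out:
  moves: [-0.7, -0.1, 1.2, -0.003, -0.002, 0.02, -0.7, -0.1, 1.2, -0.003, -0.002, 0.018, -0.15, 0, 0.5, 0, 0, 0, 0, 0, 0, 0, 0, 0, 0, 0, 0, 0, 0, 0]

```text
time: 6.4
eef_pos: [0.5028, -0.2454, 0.0994]
orientation: [0.054, 0.633, 0.769, 0.068]
ft_force: [0.5, 0.4, -1.6]
finger_gap: 0.0311
```

```bash
python3 -c "
from plan import *
plan(bp(-.045,0,.0352),BT)
from plant import camera,camera_model
m=camera_model('wrist');p,d=camera('wrist')
np.savez('wrist3.npz',p=p,d=d,**{k:np.array(v) for k,v in m.items()})
cv2.imwrite('pics/wrist3.png',p[:,:,::-1])
p,d=camera('scene');cv2.imwrite('pics/scene3.png',p[:,:,::-1])
"
```

```text
t 6.4 N 1 dist mm [  5.7   0.  -26. ] rot deg 0.32 gap 0.0311 F [ 0.54  0.41 -1.55]
-0.11, 0.11, 2.66, -0.001, -0.002, -0.005,
```

View pics/wrist3.png

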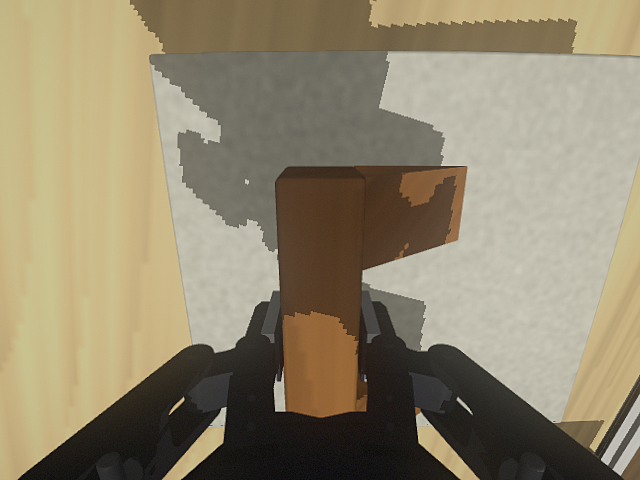

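View pics/scene3.png

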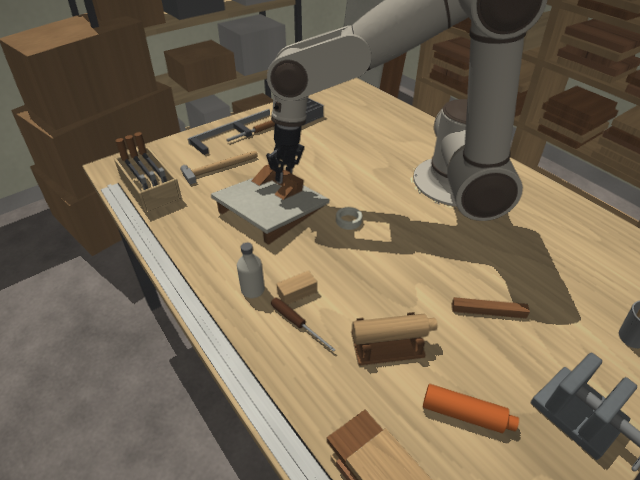

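The wrist picture shows the chock held above the board. The board's left edge runs from (150,55) to (640,57) and is parallel to the chock's end at row 167. I'll check the plane and edges.

Run:
```python
from plan import *
m=dict(np.load("wrist3.npz"))
w=onplane(m,[(152,55),(400,52),(600,55),(193,340),(620,170),(580,370)],n=BN,p0=BC)
print(np.c_[(w-BC)@BU,(w-BC)@BY].round(4))
P=cloud(m,m['d'])
for u,v in[(230,100),(400,80),(550,120),(560,300),(220,200),(600,100)]:
    q=P[v,u]-BC;print((q@BU).round(3),(q@BY).round(3),"off plane mm",round(q@BN*1e3,1))
```

```text
[[-0.1273  0.1199]
 [-0.0072  0.1199]
 [ 0.0925  0.1203]
 [-0.1276 -0.0426]
 [ 0.1177  0.064 ]
 [ 0.1291 -0.0694]]
-0.091 0.099 off plane mm 0.1
-0.007 0.107 off plane mm 0.2
0.074 0.089 off plane mm -2.2
0.103 -0.016 off plane mm -1.7
-0.101 0.048 off plane mm -0.4
0.099 0.1 off plane mm -1.7
```

Emit:
carry_out:
  moves: [-0.05, 0.05, 1.0, 0, 0, -0.002, -0.05, 0.05, 0.9, 0, 0, -0.002, 0, 0, 0.4, 0, 0, 0, 0, 0, 0.2, 0, 0, 0, 0, 0, 0, 0, 0, 0, 0, 0, 0, 0, 0, 0]

```text
time: 7.1
eef_pos: [0.5089, -0.2451, 0.0735]
orientation: [0.055, 0.631, 0.771, 0.068]
ft_force: [0.0, -0.4, -1.5]
finger_gap: 0.031
```

```bash
python3 -c "
from plan import *
plan(bp(-.045,0,.0352),BT)"
```

```text
t 7.1 N 1 dist mm [-0.4 -0.2 -0.2] rot deg 0.05 gap 0.031 F [ 0.01 -0.36 -1.53]
-0.01, -0.04, 0.01, 0, -0.001, 0,
```

Emit:
carry_out:
  moves: [0, 0, 0.1, 0, 0, 0, 0, 0, 0, 0, 0, 0]

```text
time: 7.3
eef_pos: [0.5092, -0.2453, 0.0733]
orientation: [0.055, 0.631, 0.771, 0.068]
ft_force: [0.2, 0.6, -2.0]
finger_gap: 0.0309
```

Emit:
carry_out:
  moves: [0, 0, 0.1, 0, 0, 0, 0, 0, 0, 0, 0, 0]

```text
time: 7.5
eef_pos: [0.5095, -0.2454, 0.0734]
orientation: [0.056, 0.631, 0.771, 0.068]
ft_force: [0.1, 0.6, -1.7]
finger_gap: 0.0315
```

Emit:
carry_out:
  moves: [0, 0, 0.2, 0, 0, 0, 0, 0, 0.2, 0, 0, 0]

```text
time: 7.7
eef_pos: [0.5098, -0.2455, 0.073]
orientation: [0.056, 0.631, 0.771, 0.067]
ft_force: [-31.0, 10.9, 46.6]
finger_gap: 0.031
```

Emit:
carry_out:
  moves: [0, 0, 0.2, 0, 0, 0]

```text
time: 7.8
eef_pos: [0.5098, -0.2455, 0.0731]
orientation: [0.056, 0.631, 0.771, 0.067]
ft_force: [-25.1, 8.0, 38.7]
finger_gap: 0.0308
```

Emit:
carry_out:
  moves: [0, 0, 0, 0, 0, 0]

```text
time: 7.9
eef_pos: [0.5098, -0.2456, 0.0738]
orientation: [0.057, 0.631, 0.771, 0.067]
ft_force: [-0.2, 0.1, -2.2]
finger_gap: 0.0308
```

Emit:
carry_out:
  moves: [0, 0, -0.05, 0, 0, 0]

```text
time: 8.0
eef_pos: [0.5098, -0.2457, 0.0744]
orientation: [0.057, 0.631, 0.771, 0.067]
ft_force: [1.1, 0.2, -1.4]
finger_gap: 0.0312
```

Emit:
carry_out:
  moves: [0, 0, 0.13, 0, 0, 0]

```text
time: 8.1
eef_pos: [0.5102, -0.2458, 0.0732]
orientation: [0.057, 0.631, 0.771, 0.067]
ft_force: [-0.3, -2.3, 3.2]
finger_gap: 0.0309
```

```bash
python3 -c "
from plan import *
plan(bp(-.045,0,.0352),BT)"
```

```text
t 8.1 N 1 dist mm [-1.6  0.4  0.1] rot deg 0.23 gap 0.0309 F [-0.26 -2.35  3.23]
0.07, -0.14, -0.04, 0.002, 0.003, 0.002,
```

Light contact. Release, opening fully.

Emit:
carry_out:
  moves: [0, 0, 0, 0, 0, 0, 0, 0, 0, 0, 0, 0, 0, 0, 0, 0, 0, 0, 0, 0, 0, 0, 0, 0, 0, 0, 0, 0, 0, 0]
  grip: 8.5

```text
time: 8.6
eef_pos: [0.5103, -0.2457, 0.0724]
orientation: [0.057, 0.631, 0.771, 0.067]
ft_force: [0.2, -0.1, 0.7]
finger_gap: 0.0854
```

Emit:
carry_out:
  moves: [0, 0, -1, 0, 0, 0, 0, 0, -2, 0, 0, 0, 0, 0, -3.5, 0, 0, 0, 0, 0, -3.5, 0, 0, 0, 0, 0, -2, 0, 0, 0, 0, 0, -1, 0, 0, 0, 0, 0, 0, 0, 0, 0]

```text
time: 9.3
eef_pos: [0.4861, -0.2497, 0.2085]
orientation: [0.057, 0.631, 0.771, 0.067]
ft_force: [-0.1, -0.7, -0.5]
finger_gap: 0.0851
```

Run:
```python
from plan import *
plan(bp(-.045,0,.0352),BT,N=1)
from plant import camera,camera_model
m=camera_model('wrist');p,d=camera('wrist')
np.savez('wrist4.npz',p=p,d=d,**{k:np.array(v) for k,v in m.items()})
cv2.imwrite('pics/wrist4.png',p[:,:,::-1])
```

```text
t 9.3 N 1 dist mm [  22.4    4.4 -135.1] rot deg 0.23 gap 0.0851 F [-0.15 -0.67 -0.51]
0.03, -0.11, 13.71, 0.001, 0.003, 0.002,
```

View pics/wrist4.png

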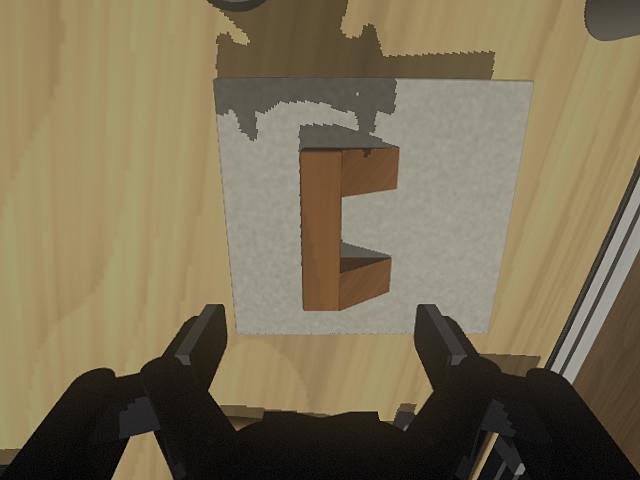

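The chock sits flat on the board. Its bar runs (300,150)–(303,310) with tips at (398,148–188) and (390,257–292); the board corners are (214,79), (533,81), (490,333), (236,334).

Run:
```python
from plan import *
m=dict(np.load("wrist4.npz"))
f=lambda uv,z:(lambda w:np.c_[(w-BC)@BU,(w-BC)@BY].round(4))(onplane(m,uv,n=BN,p0=BC+BN*z))
print("board",f([(214,79),(533,81),(490,333),(236,334)],0).tolist())
print("bar top",f([(300,150),(303,310),(341,150),(340,310)],.038).tolist())
print("tips",f([(399,148),(397,188),(391,257),(388,292)],.002).tolist())
```

```text
board [[-0.1285, 0.1197], [0.127, 0.1202], [0.1309, -0.1167], [-0.1298, -0.1173]]
bar top [[-0.0589, 0.0673], [-0.0587, -0.0659], [-0.029, 0.0674], [-0.0269, -0.0659]]
tips [[0.0216, 0.0666], [0.0224, 0.033], [0.0217, -0.0314], [0.0214, -0.0678]]
```

```bash
python3 -c "
from plan import *
plan(np.array([.616,.334,.22]),tool(60.6),N=15)"
```

```text
t 9.35 N 15 dist mm [129.9 583.6  12.4] rot deg 50.11 gap 0.0848 F [-0.08  0.5  -0.47]
3.64, 1.61, 0.19, 0.011, 0.005, -0.057,
3.54, 1.82, 0.19, 0.011, 0.005, -0.057,
3.43, 2.02, 0.19, 0.011, 0.005, -0.057,
3.31, 2.21, 0.18, 0.011, 0.005, -0.057,
3.18, 2.4, 0.17, 0.011, 0.005, -0.057,
3.03, 2.58, 0.16, 0.011, 0.005, -0.057,
2.88, 2.75, 0.15, 0.011, 0.005, -0.057,
2.72, 2.91, 0.13, 0.011, 0.005, -0.057,
2.55, 3.06, 0.11, 0.011, 0.005, -0.057,
2.37, 3.2, 0.09, 0.011, 0.005, -0.057,
2.18, 3.34, 0.07, 0.011, 0.005, -0.057,
1.99, 3.46, 0.04, 0.011, 0.005, -0.057,
1.79, 3.56, 0.01, 0.011, 0.005, -0.057,
1.58, 3.66, -0.02, 0.011, 0.005, -0.057,
1.37, 3.74, -0.05, 0.011, 0.005, -0.057,
```

Emit:
carry_out:
  moves: [3.6, 1.6, 0.2, 0.011, 0.005, -0.057, 3.5, 1.8, 0.2, 0.011, 0.005, -0.057, 3.4, 2.0, 0.2, 0.011, 0.005, -0.057, 3.3, 2.2, 0.2, 0.011, 0.005, -0.057, 3.2, 2.4, 0.2, 0.011, 0.005, -0.057, 3.0, 2.6, 0.15, 0.011, 0.005, -0.057, 2.9, 2.75, 0.15, 0.011, 0.005, -0.057, 2.7, 2.9, 0.13, 0.011, 0.005, -0.057, 2.55, 3.05, 0.1, 0.011, 0.005, -0.057, 2.4, 3.2, 0.1, 0.011, 0.005, -0.057, 2.2, 3.3, 0.1, 0.011, 0.005, -0.057, 2.0, 3.4, 0, 0.011, 0.005, -0.057, 1.7, 3.4, 0, 0.011, 0.005, -0.057, 1.2, 2.8, 0, 0.011, 0.005, -0.057, 0.6, 1.5, 0, 0.011, 0.005, -0.057, 0, 0, 0, 0, 0, 0]

```text
time: 10.95
eef_pos: [0.5976, 0.3243, 0.1889]
orientation: [-0.017, 0.237, 0.971, -0.009]
ft_force: [0.9, -0.5, -0.6]
finger_gap: 0.0848
```

Run:
```python
from plan import *
plan(np.array([.616,.334,.22]),tool(60.6),N=1)
from plant import camera,camera_model
m=camera_model('wrist');p,d=camera('wrist')
np.savez('wrist5.npz',p=p,d=d,**{k:np.array(v) for k,v in m.items()})
cv2.imwrite('pics/wrist5.png',p[:,:,::-1])
```

```text
t 10.95 N 1 dist mm [18.4  9.7 31.1] rot deg 2.97 gap 0.0848 F [ 0.85 -0.49 -0.61]
-1.1, 1.63, -3.18, -0.026, -0.029, 0.035,
```

View pics/wrist5.png

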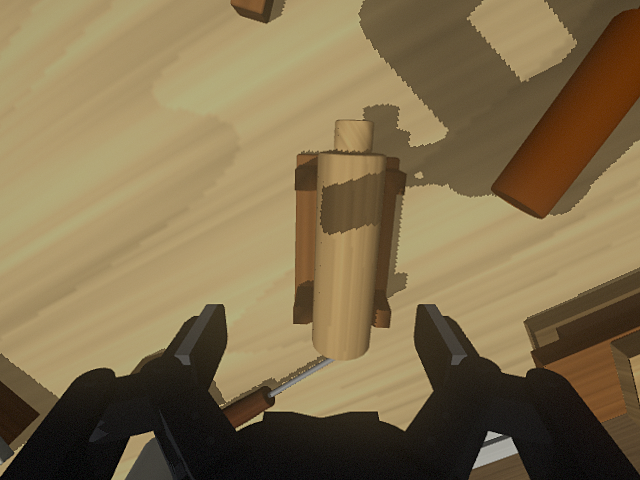

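The plain leg lies in the cradle with its tenon at (354,135) and its body from row 153 to 358, centred on column 350. The orange look-alike is at the right (565,120) and will not be touched.

Run:
```python
from meas import *
from plan import cur
m=dict(np.load("wrist5.npz"));P=cloud(m,m['d'])
s=(abs(P[...,0]-.61)<.12)&(abs(P[...,1]-.33)<.12)&(P[...,2]>.064)&(P[...,2]<.1)
s=cv2.morphologyEx(s.astype(np.uint8),cv2.MORPH_OPEN,np.ones((3,3)))>0
q=P[s];print(s.sum(),rect(q[:,:2]),np.percentile(q[:,2],[50,95,99]))
# body only: radius>: z>.076 excludes tenon(top .074)
b=q[q[:,2]>.077];print("body",rect(b[:,:2]))
print("tangent rows at axis height", onplane(m,[(318,160),(386,160),(313,340),(371,340)],.062).round(4).tolist())
print("top line shoulder/end",onplane(m,[(350,153),(343,348)],.085).round(4).tolist())
```

```text
13887 (array([605.7, 341. ]), array([ 48.1, 182.2]), 60.4, [[514.5999755859375, 365.0], [673.0, 275.1000061035156], [696.7999877929688, 317.0], [538.2999877929688, 406.8999938964844]]) [0.0809596  0.0843987  0.08496209]
body (array([615.3, 335.4]), array([ 37.6, 159.9]), 60.4, [[536.5, 358.6000061035156], [675.5, 279.5], [694.0999755859375, 312.20001220703125], [555.0999755859375, 391.29998779296875]])
tangent rows at axis height [[0.539, 0.3507, 0.062], [0.5614, 0.3941, 0.062], [0.6701, 0.2775, 0.062], [0.6921, 0.3218, 0.062]]
top line shoulder/end [[0.5435, 0.3726, 0.085], [0.6736, 0.3034, 0.085]]
```

```bash
python3 -c "
from plan import *
plan(np.array([.6155,.335,.13]),tool(60.4),N=3)"
```

```text
t 11.0 N 3 dist mm [ 18.1  11.7 -58.7] rot deg 3.02 gap 0.0852 F [-0.17  0.19  0.24]
-0.41, 0.67, 1.93, -0.009, -0.01, 0.012,
-0.39, 0.66, 1.94, -0.009, -0.01, 0.012,
-0.36, 0.65, 1.95, -0.009, -0.01, 0.012,
```

Emit:
carry_out:
  moves: [-0.4, 0.66, 1.9, -0.009, -0.01, 0.012, -0.4, 0.66, 1.9, -0.009, -0.01, 0.012, -0.37, 0.65, 1.2, -0.009, -0.01, 0.012, 0, 0, 0.5, 0, 0, 0, 0, 0, 0, 0, 0, 0, 0, 0, 0, 0, 0, 0]

```text
time: 11.6
eef_pos: [0.6151, 0.33, 0.128]
orientation: [-0.0, 0.261, 0.965, -0.001]
ft_force: [0.7, 0.3, 0.2]
finger_gap: 0.0851
```

```bash
python3 -c "
from plan import *
plan(np.array([.6155,.335,.068]),tool(60.4),N=3)"
```

```text
t 11.6 N 3 dist mm [  0.4   5.  -60. ] rot deg 0.62 gap 0.0851 F [0.69 0.29 0.21]
0.07, 0.16, 2, -0.001, 0, -0.004,
0.07, 0.15, 2, -0.001, 0, -0.004,
0.07, 0.15, 2, -0.001, 0, -0.004,
```

Emit:
carry_out:
  moves: [0.07, 0.16, 1.8, 0, 0, -0.004, 0.07, 0.15, 1.8, 0, 0, -0.004, 0.07, 0.15, 1.3, 0, 0, -0.004, 0, 0, 0.6, 0, 0, 0, 0, 0, 0.3, 0, 0, 0, 0, 0, 0, 0, 0, 0]

```text
time: 12.2
eef_pos: [0.6168, 0.334, 0.0729]
orientation: [0.002, 0.255, 0.967, 0.001]
ft_force: [-0.3, -0.4, -0.7]
finger_gap: 0.0849
```

```bash
python3 -c "
from plan import *
plan(np.array([.6155,.335,.068]),tool(60.4),N=1)"
```

```text
t 12.2 N 1 dist mm [-1.3  1.  -4.9] rot deg 0.21 gap 0.0849 F [-0.28 -0.44 -0.67]
0.16, 0.02, 0.49, 0.002, 0.003, 0,
```

Emit:
carry_out:
  moves: [0.1, 0.02, 0.25, 0.001, 0.003, 0, 0.06, 0, 0.25, 0.001, 0, 0, 0, 0, 0.05, 0, 0, 0]

```text
time: 12.5
eef_pos: [0.616, 0.3353, 0.0687]
orientation: [0.001, 0.255, 0.967, 0.001]
ft_force: [0.4, 0.3, -0.2]
finger_gap: 0.085
```

Emit:
carry_out:
  moves: [0, 0, 0, 0, 0, 0, 0, 0, 0, 0, 0, 0, 0, 0, 0, 0, 0, 0, 0, 0, 0, 0, 0, 0, 0, 0, 0, 0, 0, 0]
  grip: 4.0

```text
time: 13.0
eef_pos: [0.6154, 0.3338, 0.0699]
orientation: [0.0, 0.255, 0.967, -0.001]
ft_force: [0.5, 0.0, -2.1]
finger_gap: 0.0485
```

Run:
```python
from plan import *
plan(np.array([.6155,.335,.068]),tool(60.4),N=1)
from plant import camera,camera_model
m=camera_model('wrist');p,d=camera('wrist')
np.savez('wrist6.npz',p=p,d=d,**{k:np.array(v) for k,v in m.items()})
cv2.imwrite('pics/wrist6.png',p[:,:,::-1])
```

```text
t 13.0 N 1 dist mm [ 0.1  1.2 -1.9] rot deg 0.12 gap 0.0485 F [ 0.52  0.02 -2.12]
0.05, 0.11, 0.19, -0.002, 0.001, 0,
```

View pics/wrist6.png

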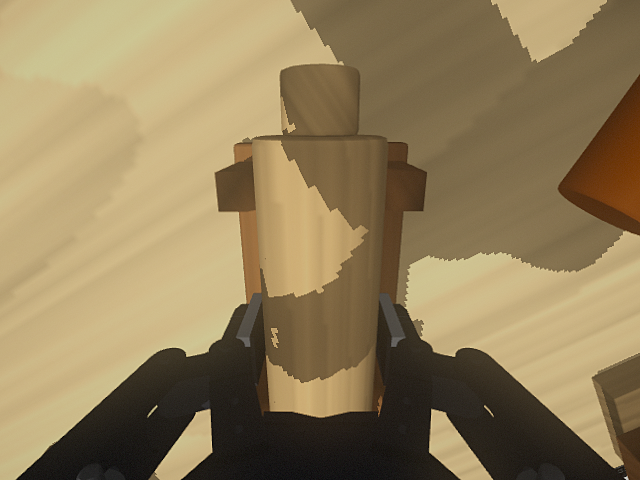

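Run:
```python
from plan import *
m=dict(np.load("wrist6.npz"));s,p,Rt=cur()
w=onplane(m,[(320,136)],.085);print(Rt.inv().apply(w-p).round(4))
w=onplane(m,[(253,145),(387,145),(263,300),(380,300)],.062);print(Rt.inv().apply(w-p).round(4).tolist())
P=cloud(m,m['d']);q=Rt.inv().apply(P[150:270,300:340].reshape(-1,3)-p);q=q[q[:,2]<.0]
print("top of leg in tool z",np.percentile(q[:,2],[2,10,50]).round(4))
b=Rt.inv().apply(P.reshape(-1,3)-p);b=b[(abs(b[:,1])<.03)&(b[:,2]<-.005)&(b[:,0]<.15)];print("max x body", np.percentile(b[:,0],[99,99.8]))
```

```text
[[ 0.0814  0.0012 -0.0152]]
[[0.0777, -0.023, 0.0079], [0.0777, 0.0254, 0.0078], [0.0145, -0.0229, 0.0079], [0.0145, 0.0265, 0.0078]]
top of leg in tool z [-0.0155 -0.015  -0.0142]
max x body [0.08453295 0.08453295]
```

Emit:
carry_out:
  moves: [0, 0, -1.5, 0, 0, 0, 0, 0, -3, 0, 0, 0, 0, 0, -3.5, 0, 0, 0, 0, 0, -2.5, 0, 0, 0, 0, 0, -0.5, 0, 0, 0]

```text
time: 13.55
eef_pos: [0.6147, 0.3341, 0.1856]
orientation: [-0.001, 0.255, 0.967, -0.002]
ft_force: [0.6, 0.3, -2.0]
finger_gap: 0.0481
```

```bash
python3 -c "
from plan import *
plan(bp(.045,0,.035+.08),BT,N=16)"
```

```text
t 13.55 N 16 dist mm [ -32.8 -564.7  -18. ] rot deg 50.05 gap 0.0481 F [ 0.6   0.26 -2.04]
-1.56, -3.17, 0.12, -0.01, -0.005, 0.053,
-1.73, -3.08, 0.1, -0.01, -0.005, 0.053,
-1.89, -2.99, 0.07, -0.01, -0.005, 0.053,
-2.05, -2.88, 0.05, -0.01, -0.005, 0.053,
-2.2, -2.77, 0.03, -0.01, -0.005, 0.053,
-2.34, -2.65, 0.01, -0.01, -0.005, 0.053,
-2.48, -2.52, 0, -0.01, -0.005, 0.053,
-2.61, -2.38, -0.01, -0.01, -0.005, 0.053,
-2.74, -2.24, -0.03, -0.01, -0.005, 0.053,
-2.85, -2.09, -0.04, -0.01, -0.005, 0.053,
-2.96, -1.94, -0.04, -0.01, -0.005, 0.053,
-3.06, -1.77, -0.05, -0.01, -0.005, 0.053,
-3.15, -1.61, -0.05, -0.01, -0.005, 0.053,
-3.23, -1.44, -0.05, -0.01, -0.005, 0.053,
-3.3, -1.26, -0.05, -0.01, -0.005, 0.053,
-3.37, -1.08, -0.05, -0.01, -0.005, 0.053,
```

Emit:
carry_out:
  moves: [-1.6, -3.2, 0, -0.01, -0.005, 0.053, -1.7, -3.1, 0, -0.01, -0.005, 0.053, -1.9, -3.0, 0, -0.01, -0.005, 0.053, -2.0, -2.9, 0, -0.01, -0.005, 0.053, -2.2, -2.8, 0, -0.01, -0.005, 0.053, -2.3, -2.65, 0, -0.01, -0.005, 0.053, -2.5, -2.5, 0, -0.01, -0.005, 0.053, -2.6, -2.4, 0, -0.01, -0.005, 0.053, -2.7, -2.2, 0, -0.01, -0.005, 0.053, -2.8, -2.1, 0, -0.01, -0.005, 0.053, -3.0, -1.9, 0, -0.01, -0.005, 0.053, -3.0, -1.7, 0, -0.01, -0.005, 0.053, -3.1, -1.6, 0, -0.01, -0.005, 0.053, -3.0, -1.4, 0, -0.01, -0.005, 0.053, -2.0, -0.8, 0, -0.01, -0.005, 0.053, -1.0, -0.4, 0, -0.01, -0.005, 0.053, 0, 0, 0, 0, 0, 0]

```text
time: 15.25
eef_pos: [0.5704, -0.2066, 0.1617]
orientation: [0.056, 0.642, 0.762, 0.064]
ft_force: [-0.3, 0.3, -2.9]
finger_gap: 0.0483
```

```bash
python3 -c "
from plan import *
plan(bp(.045,-.001,.035+.04),BT,N=4)"
```

```text
t 15.25 N 4 dist mm [ 18.5 -23.7 -33.6] rot deg 1.6 gap 0.0483 F [-0.27  0.3  -2.87]
-0.66, 0.21, 0.89, -0.001, 0.002, -0.007,
-0.66, 0.2, 0.89, -0.001, 0.002, -0.007,
-0.67, 0.2, 0.89, -0.001, 0.002, -0.007,
-0.67, 0.19, 0.89, -0.001, 0.002, -0.007,
```

Emit:
carry_out:
  moves: [-0.67, 0.2, 0.9, -0.001, 0.002, -0.007, -0.67, 0.2, 0.9, -0.001, 0.002, -0.007, -0.67, 0.2, 0.9, -0.001, 0.002, -0.007, -0.4, 0.2, 0.6, -0.001, 0.002, -0.007, 0, 0, 0, 0, 0, 0, 0, 0, 0, 0, 0, 0]

```text
time: 15.85
eef_pos: [0.5899, -0.2271, 0.1257]
orientation: [0.053, 0.627, 0.774, 0.068]
ft_force: [0.7, 0.3, -2.5]
finger_gap: 0.0483
```

Run:
```python
from plan import *
plan(bp(.040,-.001,.038),BT,N=3)
from plant import camera,camera_model
m=camera_model('wrist');p,d=camera('wrist')
np.savez('wrist7.npz',p=p,d=d,**{k:np.array(v) for k,v in m.items()})
cv2.imwrite('pics/wrist7.png',p[:,:,::-1])
```

```text
t 15.85 N 3 dist mm [  0.4  -2.8 -34.9] rot deg 0.64 gap 0.0483 F [ 0.73  0.29 -2.54]
-0.1, -0.21, 1.14, -0.001, -0.001, 0.003,
-0.1, -0.21, 1.14, -0.001, -0.001, 0.003,
-0.1, -0.21, 1.14, -0.001, -0.001, 0.003,
```

View pics/wrist7.png

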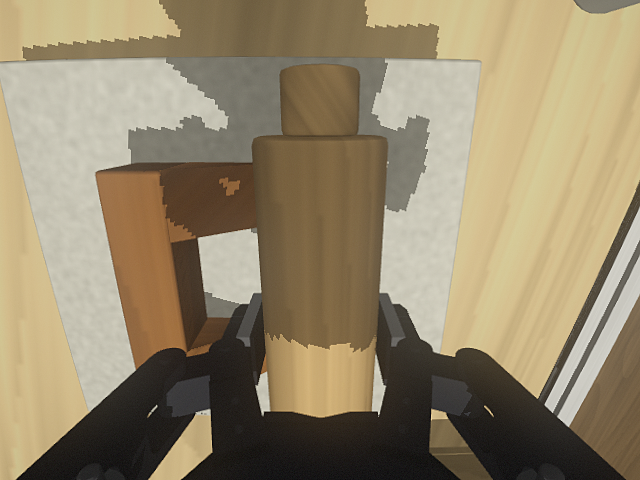

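The wrist picture shows the leg held square over the board, tenon at (320,100), uphill of the chock (bar at left, column 130). Lowering it.

Emit:
carry_out:
  moves: [-0.1, -0.2, 1.1, -0.001, -0.001, 0.003, -0.1, -0.2, 1.1, -0.001, -0.001, 0.003, -0.1, -0.2, 0.8, -0.001, -0.001, 0.003, 0, 0, 0.3, 0, 0, 0, 0, 0, 0, 0, 0, 0, 0, 0, 0, 0, 0, 0]

```text
time: 16.5
eef_pos: [0.59, -0.2297, 0.0895]
orientation: [0.055, 0.631, 0.771, 0.068]
ft_force: [-0.2, 0.7, -1.5]
finger_gap: 0.0484
```

```bash
python3 -c "
from plan import *
plan(bp(.0323,-.001,.0345),BT,N=1)
s,p,Rt=cur();print(((p-BC)@BU),((p-BC)@BY),((p-BC)@BN))"
```

```text
t 16.5 N 1 dist mm [-6.5 -1.6 -3.4] rot deg 0.11 gap 0.0484 F [-0.15  0.73 -1.48]
-0.03, -0.72, 0.21, 0.002, -0.001, 0.001,
0.03948323329398398 -0.0006679219660864003 0.03665580905920183
```

Emit:
carry_out:
  moves: [0, 0, 0.12, 0, 0, 0, 0, 0, 0.1, 0, 0, 0]

```text
time: 16.7
eef_pos: [0.5907, -0.2297, 0.0879]
orientation: [0.056, 0.631, 0.771, 0.068]
ft_force: [-0.0, 0.3, -2.4]
finger_gap: 0.0484
```

Emit:
carry_out:
  moves: [0, 0, 0.08, 0, 0, 0]

```text
time: 16.8
eef_pos: [0.591, -0.2297, 0.0873]
orientation: [0.056, 0.631, 0.771, 0.068]
ft_force: [-0.1, -0.2, -2.0]
finger_gap: 0.0484
```

Emit:
carry_out:
  moves: [0, 0, 0.08, 0, 0, 0]

```text
time: 16.9
eef_pos: [0.591, -0.2298, 0.0871]
orientation: [0.056, 0.631, 0.771, 0.068]
ft_force: [-11.9, 2.4, 15.0]
finger_gap: 0.0482
```

Emit:
carry_out:
  moves: [0, 0, 0.08, 0, 0, 0]

```text
time: 17.0
eef_pos: [0.591, -0.2297, 0.0872]
orientation: [0.056, 0.631, 0.771, 0.068]
ft_force: [-10.8, 3.0, 12.2]
finger_gap: 0.0483
```

```bash
python3 -c "
from plan import *
plan(bp(.0323,-.001,.0345),BT,N=1)
s,p,Rt=cur();print(((p-BC)@BU),((p-BC)@BY),((p-BC)@BN))"
```

```text
t 17.0 N 1 dist mm [-7.5 -1.6 -1.1] rot deg 0.16 gap 0.0483 F [-10.77   2.99  12.15]
-0.01, -0.77, -0.03, 0.003, 0, 0.001,
0.04005004222782864 -0.0009311092559872256 0.03422993301810662
```

Emit:
carry_out:
  moves: [0, -0.2, -0.05, 0.002, 0, 0, 0, -0.25, 0, 0, 0, 0]

```text
time: 17.2
eef_pos: [0.5867, -0.2307, 0.0874]
orientation: [0.056, 0.631, 0.771, 0.067]
ft_force: [1.1, 0.9, -2.2]
finger_gap: 0.0483
```

```bash
python3 -c "
from plan import *
plan(bp(.0323,-.001,.0345),BT,N=1)"
```

```text
t 17.2 N 1 dist mm [-3.2 -0.6 -1.3] rot deg 0.12 gap 0.0483 F [ 1.12  0.87 -2.24]
0, -0.34, 0.07, 0.001, 0.001, 0.002,
```

Emit:
carry_out:
  moves: [0, -0.15, 0.05, 0.001, 0, 0.001, 0, -0.12, 0.03, 0, 0, 0.001]

```text
time: 17.4
eef_pos: [0.584, -0.2313, 0.086]
orientation: [0.056, 0.632, 0.77, 0.067]
ft_force: [1.9, 0.5, 2.4]
finger_gap: 0.0484
```

Run:
```python
from plan import *
plan(bp(.0323,-.001,.0345),BT,N=1)
from plant import camera,camera_model
m=camera_model('wrist');p,d=camera('wrist')
np.savez('wrist8.npz',p=p,d=d,**{k:np.array(v) for k,v in m.items()})
cv2.imwrite('pics/wrist8.png',p[:,:,::-1])
```

```text
t 17.4 N 1 dist mm [-0.4 -0.   0.1] rot deg 0.07 gap 0.0484 F [1.87 0.55 2.4 ]
0.01, -0.04, -0.02, 0, 0.001, -0.001,
```

View pics/wrist8.png

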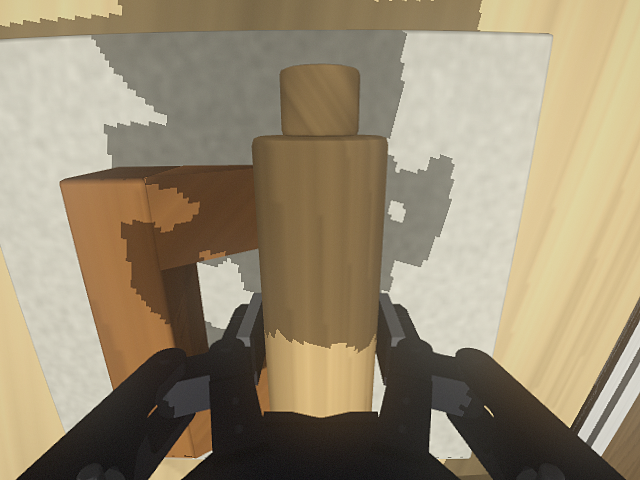

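Run:
```python
from plan import *
m=dict(np.load("wrist8.npz"));s,p,Rt=cur()
f=lambda uv,z:(lambda w:np.c_[(w-BC)@BU,(w-BC)@BY].round(4))(onplane(m,uv,n=BN,p0=BC+BN*z))
print("bar top",f([(61,181),(147,180),(112,370),(168,300)],.038).tolist())
print("leg edges",f([(253,145),(387,145),(263,300),(380,300)],.027).tolist(), "shoulder",f([(320,136)],.05).tolist())
print((p-BC)@BU,(p-BC)@BY,(p-BC)@BN)
```

```text
bar top [[-0.0572, 0.0666], [-0.0265, 0.0666], [-0.0559, -0.0136], [-0.0261, 0.0204]]
leg edges [[0.0085, 0.0773], [0.0568, 0.0772], [0.0086, 0.0144], [0.0578, 0.0143]] shoulder [[0.0327, 0.0811]]
0.03268547972734651 -0.0010980448193101911 0.03439844623555536
```

Emit:
carry_out:
  moves: [0, -0.1, 0, 0, 0, 0]

```text
time: 17.55
eef_pos: [0.583, -0.2316, 0.0859]
orientation: [0.056, 0.632, 0.77, 0.067]
ft_force: [0.6, 0.5, -0.1]
finger_gap: 0.0485
```

Emit:
carry_out:
  moves: [0, -0.1, 0, 0, 0, 0]

```text
time: 17.65
eef_pos: [0.5821, -0.2318, 0.0857]
orientation: [0.056, 0.632, 0.77, 0.067]
ft_force: [0.4, 0.2, -1.5]
finger_gap: 0.0486
```

Emit:
carry_out:
  moves: [0, 0, 0, 0, 0, 0]

```text
time: 17.75
eef_pos: [0.582, -0.2318, 0.0857]
orientation: [0.056, 0.632, 0.77, 0.067]
ft_force: [0.9, -0.2, -1.4]
finger_gap: 0.0485
```

Run:
```python
from plan import *
s,p,Rt=cur();print(s['ft_force'],s['torque'])
print((p-BC)@BU,(p-BC)@BY,(p-BC)@BN)
```

```text
[ 0.87271251 -0.19592436 -1.4376398 ] [-0.04571295  0.12114082 -0.03540483]
0.030656122632697392 -0.001160192380114063 0.034408563434760245
```

Run:
```python
from plan import *
from plant import camera,camera_model
m=camera_model('wrist');p,d=camera('wrist')
np.savez('wrist9.npz',p=p,d=d,**{k:np.array(v) for k,v in m.items()})
a=dict(np.load('wrist8.npz'))['p']
o=np.vstack([a[150:340,40:300,::-1],p[150:340,40:300,::-1]])
cv2.imwrite('pics/wrist9.png',cv2.resize(o,None,fx=1.55,fy=1.55))
```

```text
(no output)
```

View pics/wrist9.png

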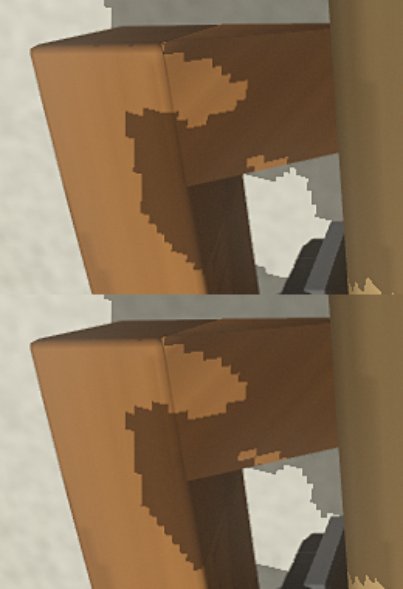

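The chock keeps the same place relative to the gripper although the tool moved 2 mm downhill, so the leg is bearing on the prongs. Set it down fully and release with a small opening.

Emit:
carry_out:
  moves: [0, 0, 0.07, 0, 0, 0]

```text
time: 17.9
eef_pos: [0.5821, -0.2318, 0.0855]
orientation: [0.056, 0.632, 0.77, 0.067]
ft_force: [-8.4, 3.1, 16.8]
finger_gap: 0.0484
```

Emit:
carry_out:
  moves: [0, 0, 0, 0, 0, 0, 0, 0, 0, 0, 0, 0]

```text
time: 18.1
eef_pos: [0.5821, -0.2318, 0.0857]
orientation: [0.056, 0.632, 0.77, 0.067]
ft_force: [0.3, 0.6, -1.0]
finger_gap: 0.0487
```

Run:
```python
from plan import *
s,p,Rt=cur();print(s['ft_force'],s['torque'])
print((p-BC)@BU,(p-BC)@BY,(p-BC)@BN,np.degrees((Rt.inv()*BT).as_rotvec()))
```

```text
[ 0.28969068  0.5517336  -1.04206574] [-0.0584291  -0.01028578 -0.04400702]
0.030746899846721354 -0.0012245764182171339 0.034346594616607766 [ 0.0393122   0.08723181 -0.03836803]
```

Resting on the board; release slowly.

Emit:
carry_out:
  moves: [0, 0, 0, 0, 0, 0, 0, 0, 0, 0, 0, 0, 0, 0, 0, 0, 0, 0]
  grip: 5.4

```text
time: 18.4
eef_pos: [0.5822, -0.2319, 0.0856]
orientation: [0.056, 0.632, 0.77, 0.067]
ft_force: [-0.3, -0.8, -0.7]
finger_gap: 0.054
```

Emit:
carry_out:
  moves: [0, 0, 0, 0, 0, 0, 0, 0, 0, 0, 0, 0, 0, 0, 0, 0, 0, 0]
  grip: 6.6

```text
time: 18.7
eef_pos: [0.5823, -0.2319, 0.0857]
orientation: [0.056, 0.632, 0.77, 0.067]
ft_force: [-0.1, 0.3, -0.9]
finger_gap: 0.0661
```

Run:
```python
from plan import *
from plant import camera,camera_model
s,p,Rt=cur();print((p-BC)@BU,(p-BC)@BN,s['ft_force'])
m=camera_model('wrist');p,d=camera('wrist')
cv2.imwrite('pics/wrist10.png',p[:,:,::-1])
```

```text
0.030921059196447467 0.03430380522904937 [-0.07036097  0.33052466 -0.86788947]
```

View pics/wrist10.png

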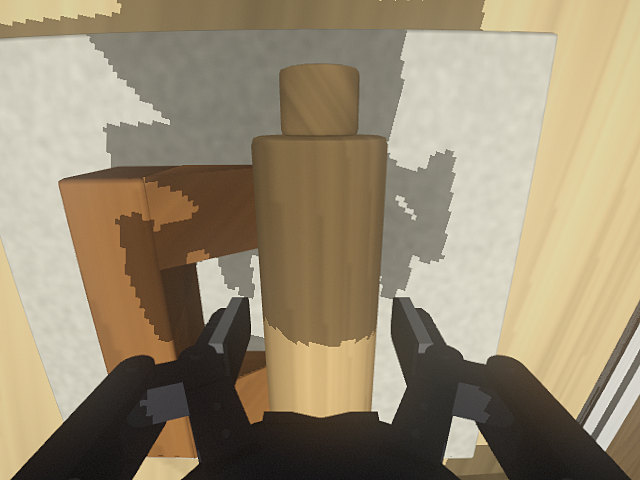

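The fingers stand clear on both sides of the leg (columns 245 and 395), and the leg has not moved. Lifting away.

Emit:
carry_out:
  moves: [0, 0, -0.8, 0, 0, 0, 0, 0, -1.5, 0, 0, 0, 0, 0, -3, 0, 0, 0, 0, 0, -3.5, 0, 0, 0, 0, 0, -3, 0, 0, 0, 0, 0, -1, 0, 0, 0, 0, 0, 0, 0, 0, 0]

```text
time: 19.45
eef_pos: [0.5584, -0.2362, 0.2224]
orientation: [0.057, 0.631, 0.77, 0.067]
ft_force: [-0.6, 0.2, -0.2]
finger_gap: 0.066
```

Run:
```python
from plan import *
from plant import camera,camera_model
m=camera_model('wrist');p,d=camera('wrist')
np.savez('wrist11.npz',p=p,d=d,**{k:np.array(v) for k,v in m.items()})
cv2.imwrite('pics/wrist11.png',p[:,:,::-1])
p,d=camera('scene');cv2.imwrite('pics/scene11.png',cv2.resize(p[130:330,180:440,::-1],None,fx=3,fy=3))
```

```text
(no output)
```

View pics/wrist11.png

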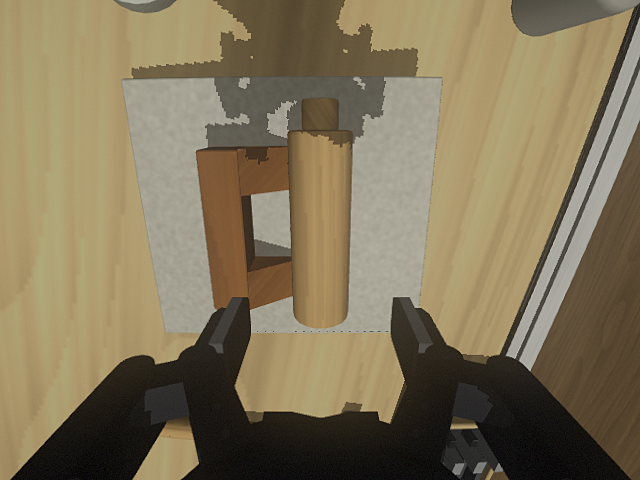

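View pics/scene11.png

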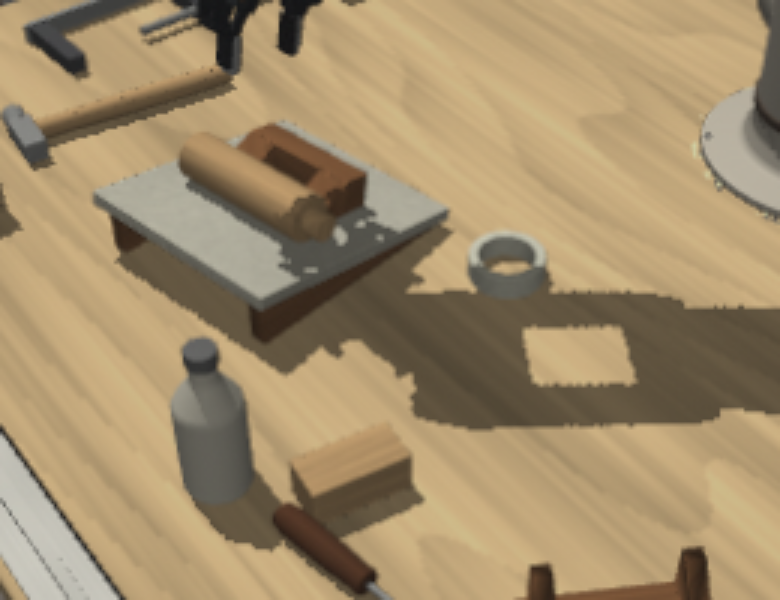

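Run:
```python
from plan import *
m=dict(np.load("wrist11.npz"))
f=lambda uv,z:(lambda w:np.c_[(w-BC)@BU,(w-BC)@BY].round(4))(onplane(m,uv,n=BN,p0=BC+BN*z))
print("bar top",f([(197,151),(212,308),(236,150),(245,300)],.038).tolist())
print("leg ends top",f([(320,130)],.05).tolist(),"bottom end",f([(320,327)],.022).tolist())
P=cloud(m,m['d'])-BC;b=np.stack([P@BU,P@BY,P@BN],-1)
for y0 in(-.06,-.03,0,.03,.06):
    s=(abs(b[...,1]-y0)<.01)&(abs(b[...,0]-.035)<.03)&(b[...,2]>.035)&(b[...,2]<.06);q=b[s]
    # circle fit r=25
    A=np.c_[2*q[:,0],2*q[:,2],np.ones(len(q))];c=np.linalg.lstsq(A,q[:,0]**2+q[:,2]**2,rcond=None)[0];print("leg axis y",y0,c[:2].round(4))
for y0 in(.05,-.05):
    s=(abs(b[...,1]-y0)<.012)&(abs(b[...,0]+.005)<.04)&(b[...,2]>.008)&(b[...,2]<.034)&(b[...,0]<.012);q=b[s]
    # prong surface: z = 2+ (tip-x)*tan35
    print("prong tip x at",y0,np.median(q[:,0]+(q[:,2]-.002)/np.tan(np.radians(35))).round(4),len(q))
```

```text
bar top [[-0.0597, 0.066], [-0.0626, -0.0656], [-0.0308, 0.0665], [-0.0334, -0.0577]]
leg ends top [[0.0308, 0.0805]] bottom end [[0.0306, -0.0954]]
leg axis y -0.06 [0.0309 0.0242]
leg axis y -0.03 [0.0308 0.0244]
leg axis y 0 [0.0308 0.0245]
leg axis y 0.03 [0.0308 0.0244]
leg axis y 0.06 [0.0307 0.0243]
prong tip x at 0.05 0.0185 1421
prong tip x at -0.05 0.0187 995
```

```bash
python3 -c "
from plant import ticket
print(ticket.close_job())"
```

```text
the job is handed in; nothing more can be done
None
```

I set the chock flat on the board with its prongs uphill. I then moved the plain leg from the cradle, lowered it just uphill of the chock, slid it against the prongs and let go. The job was handed in at about 19.6 s of the 61 s allowed.

**Chock:** It sits within about 1 mm of mid-width. Depth on the two prongs puts their tips at 18.5 and 18.7 mm up the board, so they are square to within about 0.1–0.2°. A rougher pixel reading of the bar edge suggested about 1.3° instead. I trusted the depth reading.

**Leg:** Its axis is parallel to the chock, 30.7–30.9 mm up the board all along its length, and centred on the chock to within about 1 mm. It did not move when I released it.

**Snugness:** The measured distance from tips to axis was 12.2 mm against an ideal 11 mm, a difference that is within camera error. The chock moved with the leg during the last 2 mm of sliding, so the leg was bearing on the prongs.

**Forces:** My first touch of the chock on the board was firmer than intended, at about 57 N on the wrist sensor in total (47 N of it vertical). The final set-down of each part was light.

**Other things on the bench:** I did not touch them, and those in the last scene crop looked undisturbed. That crop did not cover everything, such as the spindle and the orange look-alike.

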